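Ready the spring phone cradle and hold its jaw at the tape

TASK

My phone is about to go into the cradle, so get it ready: lift the lipstick tube with the red band off the pad and lay it gently in the top grey tray, saddled in the groove on top of the two lipsticks already lying there, and let go of it. Then pull the cradle's spring jaw out until its white pointer is level with the orange tape line, and finish while still holding it there with the gripper, so that I can put the phone in. Leave everything else on the console where it stands.

Things in the scene. Friction and masses are not known exactly. Their poses are not given: they have to be found in the camera images.
- cradle: Phone cradle, fixed to the table. Origin: under its base at table height. White pad, 150 mm along x, y from -15 to +67 mm; a grey slide housing, 80 mm along x, runs on from the pad to y = -105; both tops are 14 mm above the table. White fixed cheek 50 mm along x, y from +50 to +64, top 50 mm above the table. The jaw faces it and opens towards the cradle's -y.
- jaw: Black spring jaw: upright block, 50 mm along the cradle's x, 14 mm thick along y, top 50 mm above the table, with a white pointer line across its middle (also sticking out 8 mm low at both ends). Origin: on that line, 14 mm above the table; axes as the cradle's. Shut, it is at cradle y = -23, 66 mm clear of the fixed cheek.
- jaw_top (a point): Middle of the jaw's top, on the pointer line, 36 mm above the jaw's origin. The jaw can be pinched across its 14 mm, with free room on both sides. It slides up to 45 mm along the cradle's -y against a spring: about 4 N at the start, 1.2 N more for each 10 mm. Let go, it runs shut.
- tape: Orange tape line, 80 x 4 mm, stuck across the slide housing parallel to the cradle's x (the black ticks there are only the printed scale). Origin: middle of the line, on the housing. It lies 16 to 36 mm beyond the shut jaw's pointer, towards cradle -y. The jaw is right when its origin and the tape's have the same cradle y.
- lipstick: Chrome lipstick tube with a red band, a plain cylinder 24 mm in diameter, 80 mm long, about 40 g. Origin: its centre; x along the tube. It starts lying across the near end (-x) of the cradle's pad, roughly along the cradle's y, its centre 26 mm above the table.
- mate_left: Chrome lipstick tube with a black band, same size and origin, loose, lying along the tier's x on the floor of the top tray's middle compartment, at the tier's +y side. The two mates lie side by side, centres about 25 mm apart and 120 mm above the table; 1 mm of play.
- mate_right: The other tube with a black band, on the tier's -y side.
- tier: Fixed tier of three grey plastic trays on corner posts, 130 mm along its x, 220 mm along its y. Origin: under its centre at table height. Top tray: floor 108 mm, rims and dividers 129 mm above the table; two dividers along x leave a middle compartment, y from -25 to +25, 124 mm long, that holds the mates (tops 132 mm above the table).
- groove (a point): Fixed point of the tier where the centre of a third tube comes to lie in the groove of the mates, midway along the compartment, 140.5 mm above the table. Some 20 mm off along the tier's x does no harm. The mates' tops leave fingertips only about 7 mm of room below the third tube's centre.
- burner: White ceramic incense burner with domed cover, 96 mm in diameter, 99 mm tall. Origin: under its centre. Leave alone.
- tealight: Empty glass tealight holder, 64 mm in diameter, 58 mm tall. Origin: under its centre. Leave alone.
- remote: Black gate remote, 95 x 40 x 14 mm, lying flat. Origin: under its centre. Leave alone.
- perfume: Amber perfume bottle, 30 x 52 mm, 92 mm tall with its cap. Origin: under its centre. Leave alone.
- dish: Blue ceramic key dish, 108 mm in diameter, 30 mm tall. Origin: under its centre. Leave alone.
- cream: White cream jar, 58 mm in diameter, 45 mm tall. Origin: under its centre. Leave alone.
Not all that is in view belongs to the job. Leave any green look-alike of the mate_left alone. What is shaped like the cradle but purple is not meant.

How it is judged:
By the outcome, as a careful person would: the job done as asked, in the order asked, and still so for the second after the job is handed in, while the arm keeps its last pose, push and grip.
It also fails if it takes over 58 s, if anything falls off the work surface, if the arm or the gripper's body presses on something with over 40 N, if the wrist force passes 120 N, or if a joint passes its speed limit or range.

ROBOT

A 6-joint arm with a two-finger parallel gripper is mounted at the origin on the work surface. World frame = base frame: x ahead of the robot, y to its left, z up, the work surface at z = 0. Lengths are in m, angles in rad, forces in N, time in s.
With the tool pointing down it reaches from about 0.325 to 0.9 m from the base axis. Payload 6.1 kg.
Tool frame: the origin (TCP) lies midway between the tips of the shut fingers; the grasp point (between the pads) lies 19 mm behind it; z points along the fingers, y is the line along which they close (so a half turn about z gives the same grasp; the last joint's range is limited). The gripper opens to 85 mm and grips with 20 to 120 N. Pads are 22 mm wide; open, the fingers measure 114 mm over their backs; the gripper's body (76 mm by 85 mm) begins 54 mm behind the grasp point. The pads swing forward as they close: fully open they stand 13 mm farther back than shut.
Start: joints at [1.009, 0.22, 1.526, -0, 1.395, -0.126], TCP at [0.264, 0.567, 0.202] pointing down, gripper open.
Joint ranges: [-2.98, 2.98], [-0.91, 2.08], [0.09, 2.57], [-1.24, 4.39], [0.2, 2.65], [-2.68, 2.68]. Speed limits (rad/s): [2.57, 2.57, 3.01, 3.14, 3.14, 3.14].

INTERFACE

Orientations are given as [roll, pitch, yaw] about the fixed x, y, z axes, in that order (R = Rz(yaw) Ry(pitch) Rx(roll)).
In Python, from plant import movep, move_l, set_joints, gripper_to, hold, inverse_kinematics, observe, get_image, get_calibration, Unreachable, job_done gives the robot as it stands. Calls block until the motion is done:
- movep(position, orientation): joint-space move of the TCP to a pose.
- move_l(position, feed=0.15, rotation=None, max_force=None): straight line of the TCP; rotation=None keeps the orientation; feed is the mean speed in m/s. With max_force (N) it stops when the force on the tool has changed by that much, and returns True; else False.
- set_joints(angles): joint-space move.
- gripper_to(opening, f_grip=None): finger opening in m; f_grip is the grip in N (None keeps the last); returns when the fingers have stopped.
- hold(seconds).
- inverse_kinematics(position, orientation): joint angles nearest the present ones, or None.
- observe(): the state.
- get_image(name): name is "side" or "top" or "wrist"; returns (picture, depth): 400x640x3 uint8, red, green, blue; 400x640 float32, m along the optical axis (not along the pixel's ray), 0 where there is no reading.
- get_calibration(name): a dict with "intrinsics" (3x3 intrinsics, pixels), "world_from_camera" (4x4, takes a point from camera to world coordinates). Camera axes: x right, y down, z forward; pixel columns grow to the right and rows downward; lengths in m; the calibration is good to about 2 mm. A picture is of the moment at which its call begins: read the wrist's pose just before it. get_calibration takes no time and is no camera call; for the wrist camera it gives the pose at the moment of the call.
A pose or a line that the arm cannot do raises Unreachable and nothing moves.
- job_done(): hands the job in; it is judged then, once.
The state is a dict: "time_s": time; "q": joint angles; "joint_velocities": joint speeds; "joint_torque": joint torques, N m; "eef_pos": TCP position; "tcp_rot": TCP orientation; "ft_force": force on the tool from outside, world axes, zero at the start; "torque": the same for the moment, N m; "opening": finger opening in m; "grasp_force": force on a finger pad.
Only numpy, scipy, OpenCV 4.12 (cv2) and the standard library are available. Lean on these libraries where they do the work, as an engineer would, in place of code of your own. Each camera call takes 0.05 s, during which the arm holds its last target. There are 200 camera calls.

## Working session

There is one attempt and no reset: what is moved stays moved. The work goes in short steps, each a Python script; the robot and the scene stay as the last script left them, time stands still between calls to the robot, and variables do not carry over. Pictures are saved under pics/ and viewed, at most 10 in all, crops included, and the job is handed in when it is done.

```bash
ls; mkdir -p pics; python3 - <<'E'
from plant import *
import cv2,numpy as np
for n in("top","side"):
    im,d=get_image(n); cv2.imwrite(f"pics/{n}0.png",im[:,:,::-1]); np.save(f"pics/{n}0.npy",d)
    c=get_calibration(n); print(n,np.round(c["intrinsics"],1).tolist(),np.round(c["world_from_camera"],3).tolist())
s=observe();print(s["time_s"],s["eef_pos"],s["tcp_rot"],s["opening"])
E
```

```text
pics
top [[414.6, 0.0, 314.9], [0.0, 414.6, 198.0], [0.0, 0.0, 1.0]] [[0.012, -0.994, 0.111, 0.387], [-1.0, -0.011, 0.007, -0.014], [-0.005, -0.111, -0.994, 1.259], [0.0, 0.0, 0.0, 1.0]]
side [[426.5, 0.0, 318.9], [0.0, 426.5, 199.5], [0.0, 0.0, 1.0]] [[-0.919, -0.288, 0.269, 0.151], [-0.394, 0.676, -0.622, 0.827], [-0.002, -0.678, -0.735, 1.073], [0.0, 0.0, 0.0, 1.0]]
0.1 [0.2635186  0.56604055 0.20106229] [-3.13975675e+00 -2.33064549e-04  2.70576992e+00] 0.08515726833134084
```

View pics/top0.png

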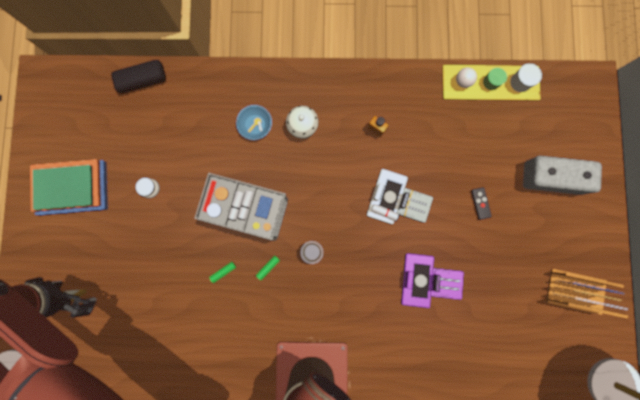

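View pics/side0.png

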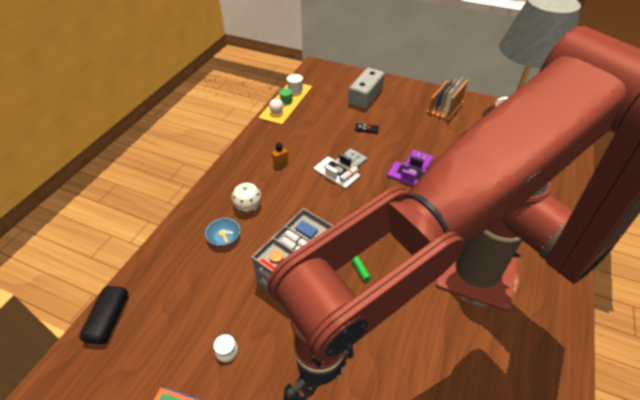

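The top view shows the white cradle at about (388,196), its housing to the right at (415,205), and the purple decoy at (420,280). The tier is at (241,207) with the mates near (240,203), and the green look-alikes are at (222,272) and (268,268). I'll enlarge the cradle and the tier to confirm.

```bash
cat > h.py <<'E'
from plant import *
import cv2,numpy as np
def ray(c,u,v,z):
    """pixel -> world point on plane z"""
    K,T=np.array(c["intrinsics"]),np.array(c["world_from_camera"])
    d=T[:3,:3]@np.linalg.inv(K)@[u,v,1]; o=T[:3,3]
    return o+d*(z-o[2])/d[2]
E
python3 - <<'E'
from h import *
im=cv2.imread("pics/top0.png")
a=cv2.resize(im[165:230,362:442],None,fx=5,fy=5,interpolation=cv2.INTER_CUBIC)
b=cv2.resize(im[170:245,192:292],None,fx=4,fy=4,interpolation=cv2.INTER_CUBIC)
a=cv2.copyMakeBorder(a,0,max(0,b.shape[0]-a.shape[0]),0,0,0);b=cv2.copyMakeBorder(b,0,a.shape[0]-b.shape[0],0,0,0)
cv2.imwrite("pics/crop0.png",np.hstack([a,b]))
c=get_calibration("top")
for u,v,z in[(388,196,.014),(415,205,.014),(241,205,.13)]:print(ray(c,u,v,z).round(3))
E
```

```text
[ 0.535 -0.226  0.014]
[ 0.509 -0.307  0.014]
[0.492 0.196 0.13 ]
```

View pics/crop0.png

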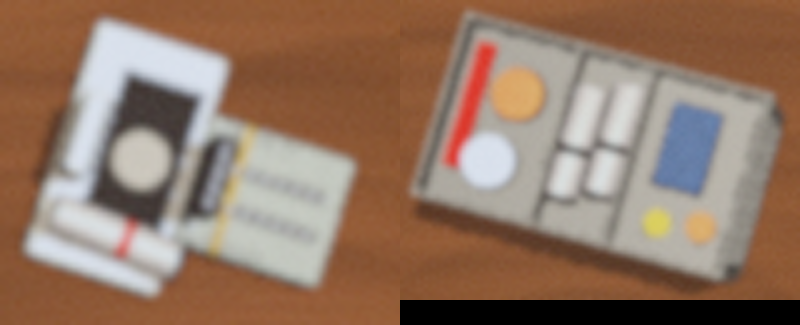

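The crop shows the red-banded tube on the white pad, with its band at crop (125,238), about pixel (387,213). That makes this the cradle meant; the purple one at (420,280) isn't. The orange tape crosses the housing at crop (230,190). The two chrome mates with black bands are in the grey tier's middle compartment, at crop (595,140). The green tubes on the table are decoys. Next I'll go above each place and look from the wrist.

```bash
cat > look.py <<'E'
from h import *
import pickle
for n,p,y in(("tier",[.48,.19,.36],164),("crad",[.50,-.25,.30],68)):
    movep(p,[np.pi,0,np.radians(y)]); hold(.3)
    c=get_calibration("wrist"); im,d=get_image("wrist")
    pickle.dump((c,im,d),open(f"pics/{n}.pkl","wb")); cv2.imwrite(f"pics/{n}1.png",im[:,:,::-1])
    s=observe();print(s["time_s"],s["eef_pos"].round(3),s["q"].round(2),np.round(c["world_from_camera"],3).tolist())
E
python3 look.py
```

```text
2.1417 [0.48 0.19 0.36] [ 0.22 -0.1   1.57  0.    1.67 -1.07] [[0.274, 0.909, 0.314, 0.398], [0.962, -0.259, -0.089, 0.212], [0.0, 0.326, -0.945, 0.531], [0.0, 0.0, 0.0, 1.0]]
4.125 [ 0.5   -0.249  0.3  ] [-0.6   0.02  1.57  0.    1.56 -0.22] [[0.928, -0.352, -0.122, 0.531], [-0.373, -0.877, -0.303, -0.172], [-0.0, 0.326, -0.945, 0.472], [0.0, 0.0, 0.0, 1.0]]
```

View pics/tier1.png

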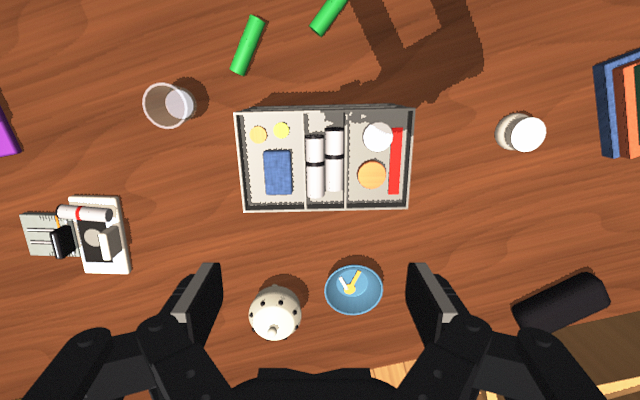

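View pics/crad1.png

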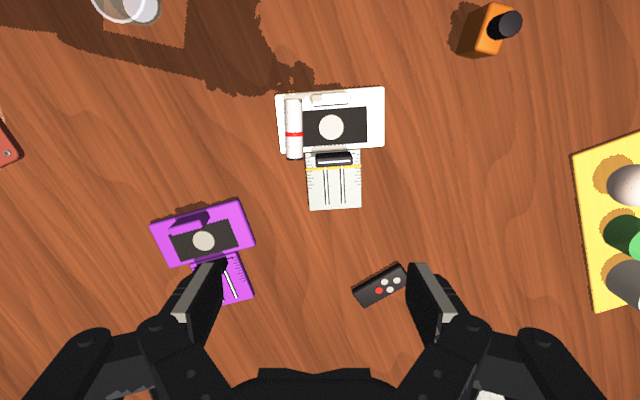

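The tier view shows the tray's top rim with corners near (235,111), (413,108), (408,209) and (243,212). The mates are at (316,167) and (333,160). In the cradle view the red-banded tube runs from (292,98) to (294,158), the jaw is at (334,158) and the tape at about row 167. I'll enlarge both to read off the edges.

```bash
python3 - <<'E'
from h import *
a=cv2.imread("pics/crad1.png")[80:215,265:395]; b=cv2.imread("pics/tier1.png")[98:222,225:420]
a=cv2.resize(a,None,fx=4,fy=4,interpolation=cv2.INTER_CUBIC)[:560]
cv2.imwrite("pics/crop1.png",a)
b=cv2.resize(b,None,fx=4,fy=4,interpolation=cv2.INTER_CUBIC)
cv2.imwrite("pics/crop2.png",b)
E
```

```text
(no output)
```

View pics/crop1.png

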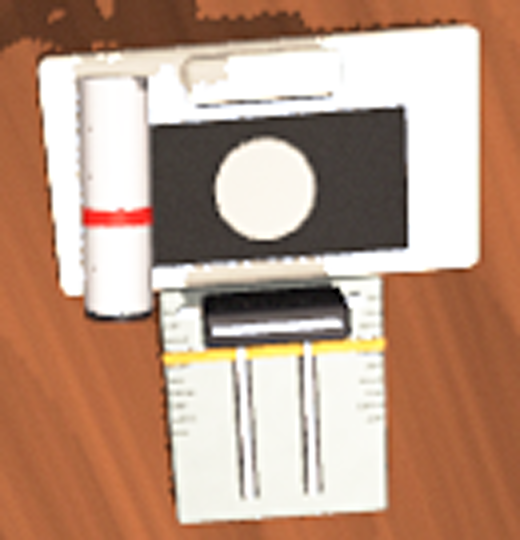

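View pics/crop2.png

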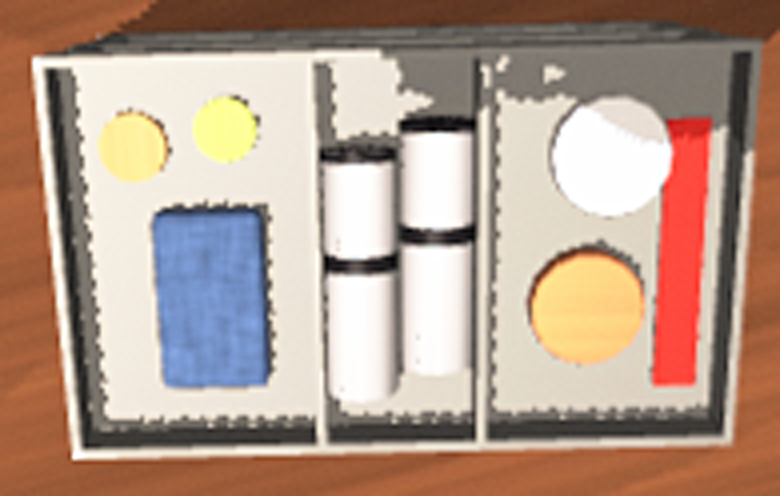

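Crop 1 gives the tube axis from about (115,80) to (120,315), the tape from (163,357) to (385,344), and the corners of the pad and housing. Crop 2 gives the rim corners (35,58), (758,42), (730,440) and (75,457), and shows the mates lying between the dividers. Now I'll turn these into positions and check the sizes.

```bash
python3 - <<'E'
from h import *
import pickle
C=pickle.load(open("pics/crad.pkl","rb"))[0];T=pickle.load(open("pics/tier.pkl","rb"))[0]
cr=lambda L,z:np.array([ray(C,265+x/4,80+y/4,z) for x,y in L])
tr=lambda L,z:np.array([ray(T,225+x/4,98+y/4,z) for x,y in L])
def fit(P,M):  # planar rigid fit, P world, M model
    P=P[:,:2];M=np.array(M,float);a=P-P.mean(0);b=M-M.mean(0)
    y=np.arctan2((b[:,0]*a[:,1]-b[:,1]*a[:,0]).sum(),(a*b).sum())
    R=np.array([[np.cos(y),-np.sin(y)],[np.sin(y),np.cos(y)]]);t=P.mean(0)-R@M.mean(0)
    print("fit",t.round(4),np.degrees(y).round(1),"resid mm",(1e3*(P-(M@R.T+t))).round(1).tolist());return R,t
R,t=fit(cr([(40,58),(478,27),(480,265),(62,295),(180,522),(386,508)],.014),[(-.075,.067),(.075,.067),(.075,-.015),(-.075,-.015),(-.04,-.105),(.04,-.105)])
loc=lambda P:((P[:,:2]-t)@R*1e3).round(1)
print("tape",loc(cr([(163,357),(385,344)],.014)).tolist())
tu=cr([(115,80),(120,315)],.026);d=tu[0]-tu[1]
print("tube",loc(tu).tolist(),tu.mean(0).round(4),np.linalg.norm(d).round(4),np.degrees(np.arctan2(d[1],d[0])).round(1))
jt=cr([(205,338),(348,336),(345,292)],.05);print("jaw top",loc(jt).tolist())
R,t=fit(tr([(35,58),(758,42),(730,440),(75,457)],.129),[(-.065,-.11),(-.065,.11),(.065,.11),(.065,-.11)])
print("div",loc(tr([(320,62),(322,443),(478,52),(482,440)],.129)).tolist())
print("mates",loc(tr([(358,200),(362,340),(437,180),(436,320)],.12)).tolist())
E
```

```text
fit [ 0.5287 -0.2477] -17.8 resid mm [[1.0, -1.2], [-1.7, -0.9], [-0.4, 0.7], [0.5, 0.2], [1.1, 0.2], [-0.6, 1.0]]
tape [[-40.4, -39.9], [40.2, -40.8]]
tube [[-48.3, 57.7], [-53.7, -20.9]] [ 0.4858 -0.2146  0.026 ] 0.0787 68.2
jaw top [[-24.4, -25.6], [23.2, -28.3], [22.6, -13.4]]
fit [0.49   0.2009] -14.5 resid mm [[0.6, 1.0], [0.8, -1.5], [-1.2, -0.5], [-0.2, 1.0]]
div [[-61.3, -23.0], [61.6, -26.5], [-63.1, 24.7], [61.9, 26.8]]
mates [[-17.6, -12.5], [28.9, -12.3], [-23.4, 12.7], [22.7, 12.2]]
```

The sizes agree: the tube is 79 mm long, the tape is at cradle y ≈ -40, and the mates are at ±12.5 mm. Next I'll pick up the tube.

```bash
python3 - <<'E'
from h import *
def st(m):
    s=observe();print(m,round(s["time_s"],2),s["eef_pos"].round(4),"op",round(s["opening"],4),"gf",np.round(s["grasp_force"],1),"F",s["ft_force"].round(1))
p=[.4858,-.2146]; o=[np.pi,0,np.radians(68.2)]
gripper_to(.052,30); movep(p+[.09],o)
print(move_l(p+[.020],.08,max_force=8)); st("down")
gripper_to(.018,30); st("grip")
move_l(p+[.05],.08); st("lift")
move_l(p+[.24],.25)
movep([.49,.2009,.20],[np.pi,0,np.radians(165.5)]); hold(.2); st("over tier")
im,_=get_image("wrist"); cv2.imwrite("pics/over.png",im[:,:,::-1])
E
```

```text
False
down 6.44 [ 0.4863 -0.2149  0.0205] op 0.052 gf 0.0 F [ 0.  -0.9  0.7]
grip 6.87 [ 0.4859 -0.2147  0.0202] op 0.0181 gf 0.0 F [-0.7 -0.1 -0.4]
lift 7.39 [ 0.4863 -0.2149  0.0508] op 0.0182 gf 0.0 F [-1.2 -0.  -0.2]
over tier 10.04 [0.4905 0.2001 0.2001] op 0.0183 gf 0.0 F [-0.  -0.5  0.4]
```

View pics/over.png

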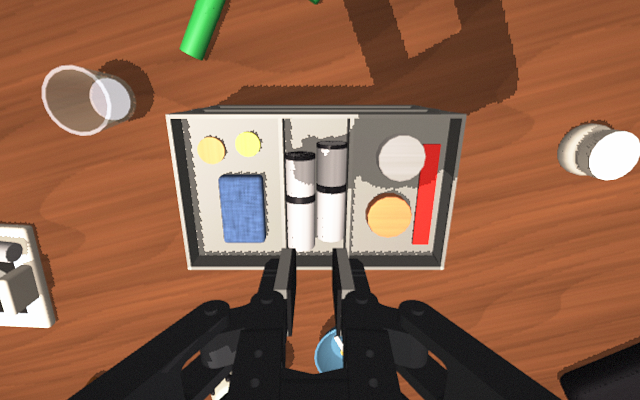

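The grasp missed: the fingers at (287,270) and (343,270) are shut to 18 mm with nothing between them. I'll measure from this view where the tips really are, then look at the cradle again.

```bash
python3 - <<'E'
from h import *
import pickle
s=observe(); c=get_calibration("wrist"); im,d=get_image("wrist")
K=np.array(c["intrinsics"]);W=np.array(c["world_from_camera"])
for z in(.2,.205,.21,.215,.22):
    q=np.linalg.inv(W)@np.r_[s["eef_pos"][:2],z,1];u=K@q[:3]/q[2];print(z,u[:2].round(0),"depth",q[2].round(3))
for v in range(244,300,6):
    print(v,[(W@np.r_[np.linalg.inv(K)@[u,v,1]*d[v,u],1])[2].round(3) for u in(283,287,291,338,343,348)])
movep([.485,-.235,.25],[np.pi,0,np.radians(68.2)]); hold(.3)
c=get_calibration("wrist"); im,d=get_image("wrist"); pickle.dump((c,im,d),open("pics/c2.pkl","wb"))
q=np.linalg.inv(np.array(c["world_from_camera"]))@[.5287,-.2477,.014,1];u,v=(K@q[:3]/q[2])[:2].astype(int);print(u,v)
x0,y0=max(u-110,0),max(v-90,0);print("crop origin",x0,y0)
cv2.imwrite("pics/c2.png",cv2.resize(im[y0:y0+190,x0:x0+220,::-1],None,fx=3,fy=3,interpolation=cv2.INTER_CUBIC))
E
```

```text
0.2 [316. 239.] depth 0.19
0.205 [316. 243.] depth 0.185
0.21 [316. 247.] depth 0.18
0.215 [316. 251.] depth 0.175
0.22 [316. 256.] depth 0.171
244 [np.float64(0.129), np.float64(0.121), np.float64(0.128), np.float64(0.371), np.float64(0.113), np.float64(0.129)]
250 [np.float64(0.234), np.float64(0.235), np.float64(0.234), np.float64(0.234), np.float64(0.234), np.float64(0.129)]
256 [np.float64(0.24), np.float64(0.241), np.float64(0.241), np.float64(0.24), np.float64(0.241), np.float64(0.129)]
262 [np.float64(0.245), np.float64(0.244), np.float64(0.246), np.float64(0.245), np.float64(0.247), np.float64(0.246)]
268 [np.float64(0.251), np.float64(0.25), np.float64(0.25), np.float64(0.25), np.float64(0.252), np.float64(0.25)]
274 [np.float64(0.255), np.float64(0.255), np.float64(0.255), np.float64(0.256), np.float64(0.255), np.float64(0.256)]
280 [np.float64(0.259), np.float64(0.26), np.float64(0.259), np.float64(0.259), np.float64(0.259), np.float64(0.259)]
286 [np.float64(0.264), np.float64(0.264), np.float64(0.26), np.float64(0.264), np.float64(0.263), np.float64(0.264)]
292 [np.float64(0.265), np.float64(0.267), np.float64(0.261), np.float64(0.266), np.float64(0.265), np.float64(0.265)]
298 [np.float64(0.272), np.float64(0.266), np.float64(0.263), np.float64(0.266), np.float64(0.267), np.float64(0.272)]
349 152
crop origin 239 62
```

View pics/c2.png

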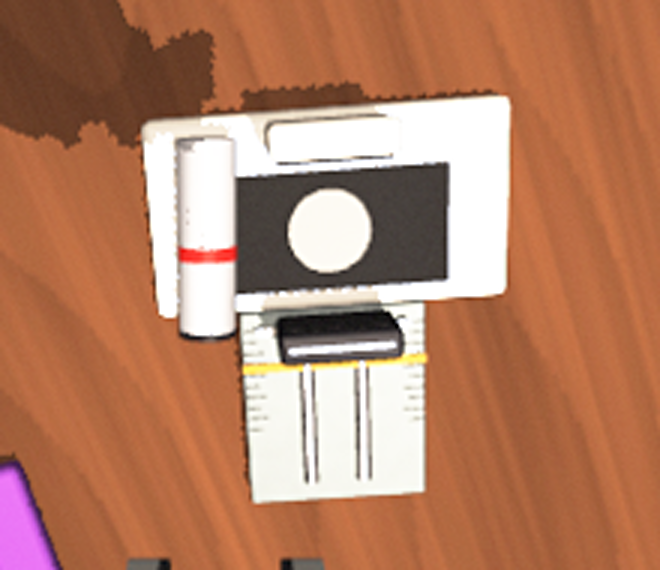

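The tube is undisturbed, with its axis from crop (206,142) to (208,332). At this opening the tips ride about 30 mm behind the TCP, so the fingers closed above the tube. I'll touch the pad gently with the tips to fix their height, then back off about 7 mm and grip.

```bash
cat >> h.py <<'E'
def st(m):
    s=observe();print(m,round(s["time_s"],2),s["eef_pos"].round(4),"op",round(s["opening"],4),"gf",np.round(s["grasp_force"],1),"F",s["ft_force"].round(1))
    return s
E
python3 - <<'E'
from h import *
import pickle
c=pickle.load(open("pics/c2.pkl","rb"))[0]
tu=np.array([ray(c,239+x/3,62+y/3,.026) for x,y in((206,142),(208,332))]);d=tu[0]-tu[1];m=tu.mean(0)
yaw=np.arctan2(d[1],d[0]);print(m.round(4),np.degrees(yaw).round(1),np.linalg.norm(d).round(4))
assert np.linalg.norm(m[:2]-[.4858,-.2146])<.006
p=((m[:2]+[.4858,-.2146])/2).tolist(); o=[np.pi,0,yaw]
gripper_to(.038,30); movep(p+[.07],o); st("hover")
hit=move_l(p+[-.020],.04,max_force=3); s=st(f"touch {hit}")
if hit:
    z=s["eef_pos"][2]; move_l(p+[z+.007],.04); st("raised")
    gripper_to(.018,30); s=st("grip")
    if s["opening"]>.021: move_l(p+[z+.05],.08); st("lift")
E
```

```text
[ 0.4856 -0.214   0.026 ] 68.6 0.0771
hover 13.19 [ 0.4868 -0.2151  0.0714] op 0.0381 gf 0.0 F [ 0.5 -0.2  1.2]
touch True 15.14 [ 0.4857 -0.2143 -0.0164] op 0.0379 gf 2.6 F [0.1 1.3 6.1]
raised 15.49 [ 0.4861 -0.2145 -0.009 ] op 0.0381 gf 0.0 F [-0.4  0.6 -0.3]
grip 15.76 [ 0.4856 -0.2143 -0.0094] op 0.023 gf 29.4 F [-0.9 -0.1  2.3]
lift 16.45 [ 0.4857 -0.2143  0.0337] op 0.0222 gf 29.4 F [ 0.  -0.  -1.5]
```

```bash
python3 - <<'E'
from h import *
move_l([.4858,-.2146,.20],.25); movep([.49,.2009,.19],[np.pi,0,np.radians(165.1)]); hold(.3); st("over")
im,_=get_image("wrist"); cv2.imwrite("pics/held.png",cv2.resize(im[80:330,180:460,::-1],None,fx=2.2,fy=2.2,interpolation=cv2.INTER_CUBIC))
E
```

```text
over 19.1 [0.4903 0.2002 0.19  ] op 0.0228 gf 29.4 F [ 0.9 -0.1  0.1]
```

View pics/held.png

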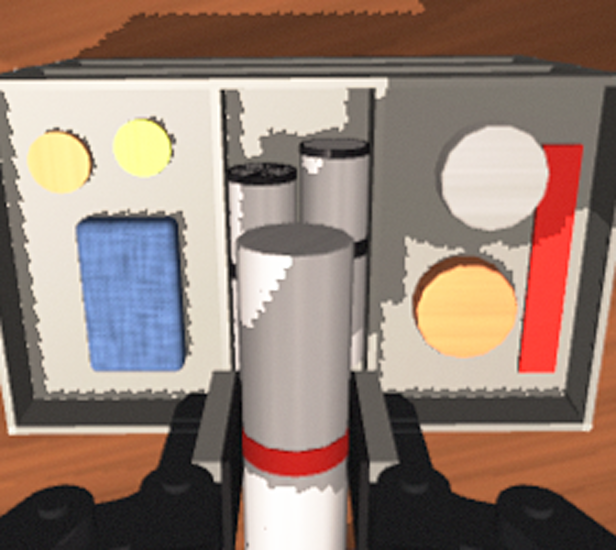

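The red-banded tube is held level between the pads, with its band at crop (295,450), in line with the mates below it. I'll lower it gently until it touches.

```bash
python3 - <<'E'
from h import *
p=[.49,.2012]
move_l(p+[.117],.12); hold(.2); st("near")
hit=move_l(p+[.101],.02,max_force=3); s=st(f"touch {hit}")
z=s["eef_pos"][2]
if hit and abs(z-.105)<.0035:
    hold(.2); s=st("settled")
    gripper_to(.050); st("open")
    move_l([*s["eef_pos"][:2],z+.06],.10); st("up")
    c=get_calibration("wrist"); im,d=get_image("wrist"); np.savez("pics/placed.npz",im=im,d=d,K=c["intrinsics"],W=c["world_from_camera"])
    cv2.imwrite("pics/placed.png",im[:,:,::-1])
E
```

```text
near 20.11 [0.4908 0.2014 0.1181] op 0.0228 gf 29.4 F [-0.1  0.1 -1.2]
touch True 20.71 [0.49   0.2017 0.1051] op 0.0226 gf 29.8 F [-0.   1.1  4.4]
settled 20.91 [0.49   0.2015 0.1052] op 0.023 gf 29.9 F [0.2 1.2 5.7]
open 21.28 [0.4888 0.2009 0.104 ] op 0.0501 gf 0.0 F [ 0.1 -0.  -0.5]
up 22.04 [0.4896 0.2014 0.1646] op 0.05 gf 0.0 F [ 0.3 -0.1  0.3]
```

The tube touched down at exactly the expected height. I'll check its rest position numerically, then take a close measurement of the jaw pointer and the tape.

```bash
cat >> h.py <<'E'
TC=np.array([.5287,-.2477]);YC=np.radians(-17.8);RC=np.array([[np.cos(YC),-np.sin(YC)],[np.sin(YC),np.cos(YC)]])
cl=lambda P:(np.asarray(P)[...,:2]-TC)@RC        # world -> cradle
cw=lambda x,y:TC+RC@[x,y]                        # cradle -> world
def orange(im):
    h=cv2.cvtColor(im,cv2.COLOR_RGB2HSV);return cv2.inRange(h,(17,110,150),(30,255,255))
def proj(c,P):
    q=np.linalg.inv(np.array(c["world_from_camera"]))@np.r_[P,1];return (np.array(c["intrinsics"])@q[:3]/q[2])[:2]
E
python3 - <<'E'
from h import *
import pickle
f=np.load("pics/placed.npz");c=dict(intrinsics=f["K"],world_from_camera=f["W"])
h=cv2.cvtColor(f["im"],cv2.COLOR_RGB2HSV);m=cv2.inRange(h,(0,150,60),(6,255,255))|cv2.inRange(h,(172,150,60),(179,255,255))
t=np.array([.49,.2009]);y=np.radians(-14.5);R=np.array([[np.cos(y),-np.sin(y)],[np.sin(y),np.cos(y)]])
n,_,S,G=cv2.connectedComponentsWithStats(m)
for i in range(1,n):
    if S[i,4]>15:
        u,v=G[i];dz=f["d"][int(v),int(u)];P=f["W"]@np.r_[np.linalg.inv(f["K"])@[u,v,1]*dz,1]
        print("red",G[i].round(0),S[i],"world z",P[2].round(4),"tier mm",((P[:2]-t)@R*1e3).round(1))
move_l([.4896,.2014,.22],.25)
o=[np.pi,0,np.radians(162.2)]
movep([*cw(.05,-.03),.15],o); gripper_to(.045,60); hold(.3); st("look")
c=get_calibration("wrist"); im,d=get_image("wrist"); pickle.dump((c,im,d),open("pics/jaw.pkl","wb"));cv2.imwrite("pics/jaw.png",im[:,:,::-1])
print("jaw px",proj(c,[*cw(0,-.023),.05]).round(1),"ends",[proj(c,[*cw(x,-.023),.016]).round(1).tolist() for x in(-.029,.029)],"tape",[proj(c,[*cw(x,-.0403),.014]).round(1).tolist() for x in(-.035,.035)])
v,u=np.nonzero(orange(im));P=np.array([ray(c,a,b,.014) for a,b in zip(u,v)]);L=cl(P)*1e3
k=(abs(L[:,0])<42)&(abs(L[:,1]+40)<10);L=L[k]
for lo in range(-40,40,10):
    q=L[(L[:,0]>=lo)&(L[:,0]<lo+10)]
    if len(q):print("tape x",lo,len(q),q[:,1].mean().round(2),np.ptp(q[:,1]).round(1))
g=cv2.cvtColor(im,cv2.COLOR_RGB2GRAY)
for x in(-.018,-.009,0,.009,.018):   # profile over the jaw top
    print("top",x,[int(g[tuple(np.round(proj(c,[*cw(x,y/1e3),.05])[::-1]).astype(int))]) for y in range(-34,-10)])
for x in(-.031,-.029,-.027,.027,.029,.031):
    print("low",x,[int(g[tuple(np.round(proj(c,[*cw(x,y/1e3),.016])[::-1]).astype(int))]) for y in range(-46,-10)])
E
```

```text
red [440. 210.] [ 424  153   34  113 2059] world z 0.1113 tier mm [ 2.5 93.1]
red [315. 233.] [297 225  36  14 282] world z 0.1522 tier mm [ 1.2 -0.3]
look 24.82 [ 0.5672 -0.2914  0.15  ] op 0.0449 gf 0.0 F [-0.3 -0.4  0.1]
jaw px [323.5 130.5] ends [[322.8, 92.9], [322.2, 156.6]] tape [[303.5, 85.9], [304.2, 162.3]]
tape x -40 56 -40.01 3.7
tape x -30 43 -39.93 3.6
tape x -20 30 -39.87 3.8
tape x -10 41 -39.88 3.7
tape x 0 39 -39.9 3.8
tape x 10 29 -39.95 3.8
tape x 20 44 -39.94 3.0
tape x 30 33 -39.9 3.0
top -0.018 [126, 126, 124, 180, 101, 33, 102, 111, 107, 96, 255, 255, 221, 79, 86, 74, 51, 28, 101, 231, 237, 239, 238, 255]
top -0.009 [248, 250, 139, 205, 117, 36, 102, 111, 104, 96, 212, 255, 220, 79, 82, 66, 45, 22, 117, 211, 238, 239, 239, 241]
top 0 [246, 247, 194, 148, 78, 22, 31, 87, 94, 78, 254, 255, 179, 77, 78, 74, 43, 24, 151, 218, 232, 239, 240, 246]
top 0.009 [168, 172, 78, 111, 62, 21, 32, 42, 36, 25, 182, 243, 112, 28, 38, 39, 33, 14, 193, 227, 234, 238, 239, 246]
top 0.018 [248, 248, 252, 254, 147, 10, 24, 37, 34, 25, 183, 245, 189, 33, 34, 35, 32, 25, 200, 227, 23
[... 437 characters left out ...]
226, 226, 226, 232, 246, 246, 246, 246, 247, 247, 247, 247, 247, 249, 251, 244, 202, 240, 245, 224, 167, 151, 152, 154, 150, 96, 172, 209, 224, 234, 239]
low 0.027 [248, 248, 248, 249, 244, 231, 227, 228, 226, 247, 249, 249, 249, 249, 249, 254, 174, 45, 27, 35, 38, 39, 32, 64, 112, 94, 48, 34, 37, 36, 15, 105, 203, 227, 236, 238]
low 0.029 [248, 248, 251, 179, 236, 235, 227, 228, 184, 239, 249, 249, 230, 224, 247, 251, 255, 196, 79, 26, 18, 17, 15, 16, 19, 16, 19, 18, 18, 16, 39, 238, 254, 235, 233, 236]
low 0.031 [248, 249, 253, 167, 237, 236, 227, 227, 247, 249, 249, 250, 215, 219, 246, 249, 249, 249, 246, 242, 239, 248, 255, 255, 255, 250, 236, 237, 235, 253, 224, 172, 255, 254, 252, 252]
```

Everything agrees. The placed tube's band top is at z = 152 mm and y = -0.3 mm in the tier frame, so it is in the groove. The pointer is at cradle y = -23.0 and the tape at -39.9, so the pull is 16.9 mm. I'll pinch the jaw and pull it.

```bash
cat > meas.py <<'E'
from h import *
def meas(tag):
    c=get_calibration("wrist"); im,d=get_image("wrist"); cv2.imwrite(f"pics/{tag}.png",im[:,:,::-1])
    g=cv2.cvtColor(im,cv2.COLOR_RGB2GRAY); m=orange(im)
    v,u=np.nonzero(m);L=cl(np.array([ray(c,a,b,.014) for a,b in zip(u,v)]))*1e3
    L=L[(L[:,0]>-42)&(L[:,0]<-10)&(abs(L[:,1]+40)<8)];print("tape",len(L),[L[(L[:,0]>=a)&(L[:,0]<a+8)][:,1].mean().round(2) for a in(-42,-34,-26)])
    y=np.arange(-50,-28,.5)
    for x in(-.023,-.020,-.017,-.014):
        uv=np.array([proj(c,[*cw(x,k/1e3),.05]) for k in y],np.float32)
        print("top",x,"y0=-50 step .5",cv2.remap(g,uv[None,:,0],uv[None,:,1],cv2.INTER_LINEAR)[0].tolist())
E
python3 - <<'E'
from meas import *
o=[np.pi,0,np.radians(162.2)]
movep([*cw(0,-.023),.09],o); hold(.2); st("hover")
hit=move_l([*cw(0,-.023),-.002],.06,max_force=8); s=st(f"down {hit}")
if not hit:
    gripper_to(.008,60); hold(.2); s=st("grip"); print("eef cradle",cl(s["eef_pos"])*1e3)
    move_l([*cw(0,-.0399),-.002],.02); hold(.5); s=st("pulled"); print("eef cradle",cl(s["eef_pos"])*1e3)
    meas("pull1")
E
```

```text
hover 25.48 [ 0.5235 -0.2709  0.092 ] op 0.0449 gf 0.0 F [-0.5 -0.8  1.2]
down False 27.16 [ 0.522  -0.2698 -0.0015] op 0.0448 gf 0.0 F [ 0.5 -1.1  0.2]
grip 27.74 [ 0.522  -0.2691 -0.0016] op 0.0128 gf 60.2 F [0.8 4.2 7.2]
eef cradle [  0.18506829 -22.45851983]
pulled 29.23 [ 0.5169 -0.2849 -0.0016] op 0.0131 gf 60.2 F [0.9 6.1 6.5]
eef cradle [  0.18019795 -39.012186  ]
tape 60 [np.float64(-40.63), np.float64(-42.19), np.float64(nan)]
top -0.023 y0=-50 step .5 [145, 145, 145, 146, 146, 139, 82, 26, 26, 26, 31, 32, 34, 32, 33, 33, 32, 31, 32, 32, 32, 34, 35, 34, 36, 34, 35, 35, 33, 31, 30, 27, 23, 39, 114, 147, 147, 146, 146, 146, 146, 145, 147, 145]
top -0.02 y0=-50 step .5 [102, 102, 101, 102, 102, 89, 45, 23, 27, 31, 31, 34, 31, 32, 31, 31, 30, 63, 229, 237, 237, 221, 110, 28, 35, 35, 35, 35, 33, 29, 29, 28, 21, 30, 76, 100, 102, 102, 100, 101, 100, 100, 118, 143]
top -0.017 y0=-50 step .5 [102, 101, 102, 101, 91, 71, 47, 18, 28, 31, 31, 33, 33, 33, 32, 31, 31, 30, 228, 238, 237, 221, 116, 26, 34, 34, 35, 35, 33, 30, 31, 27, 23, 25, 69, 99, 102, 100, 101, 101, 101, 101, 100, 118]
top -0.014 y0=-50 step .5 [101, 100, 102, 99, 69, 31, 18, 20, 23, 28, 32, 35, 33, 33, 31, 33, 31, 16, 229, 237, 236, 222, 117, 28, 33, 34, 35, 36, 37, 29, 31, 27, 24, 26, 36, 83, 100, 101, 101, 102, 99, 102, 102, 104]meas.py:6: RuntimeWarning: Mean of empty slice.
  L=L[(L[:,0]>-42)&(L[:,0]<-10)&(abs(L[:,1]+40)<8)];print("tape",len(L),[L[(L[:,0]>=a)&(L[:,0]<a+8)][:,1].mean().round(2) for a in(-42,-34,-26)])
  ret = ret.dtype.type(ret / rcount)
```

```bash
python3 - <<'E'
from h import *
im=cv2.imread("pics/pull1.png"); c=get_calibration("wrist")
s=observe(); print(s["time_s"],cl(s["eef_pos"])*1e3)
hs=cv2.cvtColor(im,cv2.COLOR_BGR2HSV); y=np.arange(-47,-33,.5)
for z in(.014,.018):
  for x in(-.040,-.038,-.036,-.034,-.032,-.030,-.028,-.026):
    uv=np.array([proj(c,[*cw(x,k/1e3),z]) for k in y],np.float32)
    r=cv2.remap(im,uv[None,:,0],uv[None,:,1],cv2.INTER_LINEAR)[0].astype(int)
    print(z,x,"sat R-B",(r[:,2]-r[:,0]).tolist(),"R",r[:,2].tolist() if x in(-.034,-.03) else "")
v,u=np.nonzero(orange(im[:,:,::-1].copy()));L=cl(np.array([ray(c,a,b,.014) for a,b in zip(u,v)]))*1e3
k=(abs(L[:,0])<45)&(abs(L[:,1]+40)<9)
for r in sorted(set(v[k])): a=u[k&(v==r)];q=L[k&(v==r)];print("row",r,a.min(),a.max(),len(a),"x %.1f y %.2f..%.2f"%(q[:,0].mean(),q[:,1].min(),q[:,1].max()))
E
```

```text
29.2833 [  0.19551272 -38.99422388]
0.014 -0.04 sat R-B [15, 15, 16, 16, 15, 14, 15, 11, 5, 45, 141, 159, 160, 160, 161, 161, 161, 154, 101, 13, 6, 8, 9, 9, 9, 10, 9, 7] R 
0.014 -0.038 sat R-B [10, 10, 10, 9, 9, 8, 11, 14, 9, 29, 105, 159, 164, 161, 167, 187, 203, 184, 89, 8, 9, 11, 11, 9, 10, 10, 8, 5] R 
0.014 -0.036 sat R-B [9, 9, 10, 9, 9, 9, 12, 14, 8, 36, 113, 167, 185, 199, 200, 200, 204, 188, 94, 9, 6, 9, 9, 9, 11, 10, 10, 6] R 
0.014 -0.034 sat R-B [7, 8, 8, 8, 9, 9, 12, 14, 8, 36, 125, 179, 181, 187, 190, 189, 194, 184, 92, 12, 7, 8, 10, 9, 10, 10, 10, 3] R [245, 245, 245, 246, 244, 245, 226, 153, 155, 241, 249, 247, 246, 244, 243, 243, 246, 236, 181, 145, 147, 147, 149, 148, 148, 150, 142, 79]
0.014 -0.032 sat R-B [9, 9, 9, 8, 8, 9, 11, 11, 8, 52, 92, 38, 22, 25, 25, 22, 45, 114, 91, 18, 7, 9, 8, 9, 9, 10, 7, 5] R 
0.014 -0.03 sat R-B [10, 8, 9, 10, 7, 8, 8, 8, 6, 60, 125, 70, 32, 26, 27, 24, 44, 116, 93, 18, 8, 9, 9, 8, 9, 9, 9, 9] R [146, 146, 147, 147, 145, 145, 145, 146, 144, 175, 233, 246, 246, 245, 245, 245, 247, 241, 199, 151, 148, 147, 149, 149, 147, 150, 150, 148
[... 1475 characters left out ...]
, 9, 10, 9, 9, 9, 8, 5, 29, 87, 78, 44, 37, 36, 35, 63, 123, 82, 16, 7, 7, 8, 10, 12, 10, 9, 9] R 
row 179 311 317 7 x -40.5 y -41.67..-38.67
row 180 310 317 8 x -40.0 y -42.17..-38.66
row 181 311 317 7 x -39.5 y -41.67..-38.66
row 182 311 315 5 x -39.0 y -41.67..-39.66
row 183 311 314 4 x -38.5 y -41.67..-40.16
row 184 311 315 5 x -37.9 y -41.67..-39.66
row 185 311 316 6 x -37.4 y -41.67..-39.16
row 186 311 315 5 x -36.9 y -41.67..-39.66
row 187 311 312 2 x -36.4 y -41.67..-41.17
row 188 311 312 2 x -35.8 y -41.68..-41.17
row 189 311 313 3 x -35.3 y -41.68..-40.67
row 190 311 313 3 x -34.8 y -41.68..-40.67
row 191 311 312 2 x -34.2 y -41.68..-41.17
row 195 310 310 1 x -32.1 y -42.19..-42.19
```

In the wrist picture the pointer sits in the middle of the tape. The orange slivers on either side of it are equal, with centres at -40.0 and -40.1 mm. The jaw is held at 60 N, so I'm handing in.

```bash
python3 - <<'E'
from h import *
st("end"); print(job_done())
E
```

```text
end 29.28 [ 0.517  -0.2849 -0.0016] op 0.0127 gf 60.2 F [0.7 5.5 6.2]
the job is handed in; nothing more can be done
None
```

I laid the red-banded lipstick in the groove on the two mates and let go of it; the gripper is now holding the jaw open with its pointer on the orange tape line to within about 0.2 mm, and the job was handed in at 29 s (the first grasp closed above the tube without touching it, the second held).

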